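Bolt the slide spinner's hood and hold its press pod at half stroke

ROBOT

A 6-joint arm with a two-finger parallel gripper is mounted at the origin on the work surface. World frame = base frame: x ahead of the robot, y to its left, z up, the work surface at z = 0. Lengths are in m, angles in degrees, forces in N, time in s.
With the tool pointing down it reaches from about 0.35 to 0.875 m from the base axis. Payload 4.2 kg.
Tool frame: the origin (TCP) lies at the very end of the fingers, on their centre line; the grasp point (between the pads) lies 19 mm behind it; z points along the fingers, y is the line along which they close (so a half turn about z gives the same grasp; the last joint's range is limited). The gripper opens to 87 mm and grips with 3 to 60 N. Pads are 19 mm wide; open, the fingers measure 117 mm over their backs; the gripper's body (75 mm by 190 mm) begins 51 mm behind the grasp point.
Start: joints at [-59.897, 22.042, 0.453, 0, -68.411, -14.817], TCP at [0.165, -0.603, 0.223] pointing down, gripper open.
Joint ranges: [-179.83, 179.83], [-69.29, 118.12], [-61.27, 80.66], [-181.25, 117.63], [-171.15, -9.14], [-177.46, 177.46]. Speed limits (degrees/s): [159.86, 159.86, 180, 180, 180, 180].

INTERFACE

Orientations are given as a 3x3 rotation matrix whose columns are the frame's x, y, z axes.
In Python, from station import sense, optics, r gives the robot as it stands. The module is installed in compiled form; this text tells all that it offers.
- The arm moves only by the shell command python3 -m pendant 'ROWS' [OPENING]. ROWS is JSON, a list that holds one entry, the list of rows, each a list of 4 numbers: the shift along the tool's x, y, z normalised to -1 to 1, where 1 is 100 mm, then the turn about the tool's z normalised to -1 to 1, where 1 is 2 rad. A call has 1 to 8 rows; each row is the pose to reach, as a shift and turn from the pose commanded when the call began, along the tool's axes at that moment; what a row does not reach only later rows make up. A row lasts 1/10 s, in which the tool goes at most 50 mm and 8.59 degrees, less where a joint would pass 70% of its speed; a pose out of reach is approached as far as the arm can. A call with a number of a shift or a turn outside -1 to 1 is refused whole. A call with a gripper value outside its range is refused whole. OPENING is the closure, from 0 (fully open) to 1 (shut), set as the call begins (- or left out, the last holds). The fingers move at their own pace and stop on an object; the grip force is fixed at half the most. Time passes only in rows, so rows that repeat a pose let the fingers close. It gives the time, the measured TCP pose, the force, the opening and the grip force at its end, in the units of the state.
- sense(): the state, without advancing time (a new reading comes with each control period).
- optics.capture(name): name is "scene" or "top" or "wrist"; returns the picture (400x640x3 uint8, red, green, blue); there is no depth.
- optics.get_calibration(name): a dict with "camera_matrix" (3x3 intrinsics, pixels), "camera_from_world" (4x4, takes a point from world to camera coordinates). Camera axes: x right, y down, z forward; pixel columns grow to the right and rows downward; lengths in m; the calibration is good to about 2 mm. A picture is of the moment at which its call begins: read the wrist's pose just before it. get_calibration takes no time and is no camera call; for the wrist camera it gives the pose at the moment of the call.
- r.finish_job(): hands the job in; it is judged then, once.
The state is a dict: "time_s": time; "joints": joint angles; "joint_velocities": joint speeds; "effort": joint torques, N m; "tcp_pos": TCP position; "ee_rot": TCP orientation; "wrist_force": force on the tool from outside, world axes, zero at the start; "moment": the same for the moment, N m; "gripper_width": opening from 0.0 (shut) to 1.0 (fully open); "gripper_force": force on a finger pad.
Only numpy, scipy, OpenCV 4.12 (cv2) and the standard library are available. Lean on these libraries where they do the work, as an engineer would, in place of code of your own. Each camera call takes 0.05 s, during which the arm holds its last target. There are 200 camera calls.

TASK

Slide the red-posted bolt on top of the slide spinner fully home into its brass keeper, so that the hood is locked. Only then press the green plunger (not the blue one, which works the suction pump) down about 12 mm, half its stroke, so that the white band on its stem just disappears into the black collar, and hold it there steadily, never pushing it near the bottom; after at least three seconds finish while still holding it there. Leave the other things on the bench where they are.

Things in the scene. Friction and masses are not known exactly. Their poses are not given: they have to be found in the camera images.
- spinner: Slide spinner, fixed: white housing 300 (x) x 280 (y) mm, flat deck 110 mm over the bench, round clear window (160 mm wide, 28 high) at x +55, y -45 mm. Grey hood panel on its -y side, blue strip on its +y side. Origin: centre of its underside; z up. The barrel bolt lies on the deck along the line x = -95 mm (the edge that looks to the robot) and slides along y.
- keeper (a point): Mouth of the brass keeper on the blue strip, into which the bolt's rod slides: 12 mm over the deck, at spinner x -95, y +60 mm. The keeper is 32 mm wide (x), 24 mm long (y), 24 mm high over the deck. Two steel straps, 30 (x) x 9 (y) mm, 20 mm high over the deck, guide the rod at spinner y = -86 and y = +30 mm.
- bolt_post (a point): Centre of the top of the bolt's red upright round post: 16 mm diameter, top 50 mm over the deck (160 mm over the bench), on a steel rod of 12 mm diameter whose top is 18 mm over the deck. Free on both sides in x: can be pinched or pushed from above. At bolt value 0 it is at spinner x -95, y -50 mm; fully home at y 0. Its axes are the spinner's.
- bolt (a joint): How far the bolt has been slid along the spinner's +y axis towards the keeper, m: 0 drawn fully back, 0.05 fully home against its end stop. It slides with about 2.5 N of friction and stays where it is left.
- spin_pod: The spinner's press pod, fixed to the bench: grey box 100 x 100 mm, 60 mm high, with a green square on top, a black collar (44 mm diameter, top at 70 mm) and the green plunger. Origin: centre of its underside; z up. It can stand in either of two places, the pump's pod in the other.
- spin_top (a point): Centre of the top face of the green plunger's cap (flat disc, 42 mm diameter, 12 mm thick); 108 mm over the bench when released, it goes down with the plunger. The cap stands on an 18 mm stem, whose lowest 12 mm is a white band when released.
- spin_plunger (a joint): Green plunger's travel down, m: 0 released, 0.024 at the bottom. It springs back; pushing it down takes about 4 N to start, 8 N at 0.012 and 12 N at the bottom.
- pump_pod: The suction pump's press pod, not to be used: as the spinner's pod in shape and size, fixed, but with a blue square and plunger. Origin: centre of its underside.
- pump_plunger (a joint): Blue plunger's travel down, m: 0 released, 0.024 at the bottom; same spring.
- jar: Bystander, loose: specimen jar with red lid, 56 mm diameter, 70 mm high, upright. Origin: centre of its underside.
- slide_box: Bystander, loose: orange slide box 75 x 100 mm, 35 mm high. Origin: centre of its underside.
- beaker: Bystander, loose: glass beaker, 66 mm diameter, 90 mm high. Origin: centre of its underside.
- tube_rack: Bystander, loose: yellow rack 70 x 160 mm with capped tubes, 66 mm high. Origin: centre of its underside.
- pen: Bystander, loose: pen 132 mm long, 11 mm thick, lying along its x axis. Origin: underside, middle of the barrel.
Not all that is in view belongs to the job. What is shaped like the spin_pod but orange or pink is not meant.

How it is judged (in metres and radians):
On the way, in this order (a step that is already met when the one before it is completed fails the run):
1. the bolt is fully home in its keeper (value of joint bolt above 0.046 m), for 0.2 s.
2. the green plunger is held about half-way down (9 to 15 mm) for three seconds (value of joint bolt above 0.046 m and value of joint spin_plunger between 0.009 and 0.015 m), for 2.7 s.
At the end, for the whole second after the job is handed in: The bolt is within 4 mm of fully home (value above 0.046); the robot is still pressing the green plunger with more than 3 N and keeps it still, 9 to 15 mm down; the blue plunger is up (all of step 2 and velocity of joint spin_plunger between -0.01 and 0.01 m/s and contact force between any of the fingers, the arm and spin_pod above 3 N and value of joint pump_plunger below 0.004 m); the arm keeps its last pose, push and grip.
It fails at once if the green plunger is pressed (over 4 mm) while the bolt is not home (value of joint spin_plunger above 0.004 m and value of joint bolt below 0.046 m).
It fails at once if the green plunger is pushed near its bottom (over 20 mm) (value of joint spin_plunger above 0.02 m).
It fails at once if the blue plunger is pressed (over 4 mm) (value of joint pump_plunger above 0.004 m).
It fails at once if a bystander is shifted by more than 30 mm (distance of any of jar, slide_box, beaker, tube_rack, pen from where it was at the start of the episode above 0.03 m).
It also fails if it takes over 54 s, if anything falls off the work surface, if the arm or the gripper's body presses on something with over 40 N, if the wrist force passes 120 N, or if a joint passes its speed limit or range.

## Working session

There is one attempt and no reset: what is moved stays moved. The work goes in short steps, Python scripts to look and compute and a shell command to move; the robot and the scene stay as the last step left them, time stands still between calls to the robot, and variables do not carry over. Pictures are saved under pics/ and viewed, at most 10 in all, crops included, and the job is handed in when it is done.

```bash
mkdir -p pics; python3 - <<'E'
from station import sense,optics
import cv2,numpy as np
s=sense();print(s)
for n in("scene","top"):
    im=optics.capture(n);cv2.imwrite(f"pics/{n}0.png",im[:,:,::-1])
    c=optics.get_calibration(n);print(n,np.round(c["camera_matrix"],1).tolist(),np.round(c["camera_from_world"],3).tolist())
E
```

```text
{'time_s': 0.0, 'joints': array([-5.98971845e+01,  2.20897784e+01,  3.79001360e-01, -2.93171650e-02,
       -6.84117334e+01, -1.48157831e+01]), 'joint_velocities': array([ 0.0549864 , -0.02187869,  0.06359746, -0.04647399,  0.0315813 ,
       -0.0500575 ]), 'effort': array([ 1.44956789e-04, -3.90666568e+01,  1.87408412e+01,  4.22000349e+00,
        1.09541128e-02, -2.11740803e-04]), 'tcp_pos': array([ 0.16463098, -0.60229065,  0.2214638 ]), 'ee_rot': array([[-9.64666840e-01, -2.63471916e-01, -6.60786183e-04],
       [-2.63472730e-01,  9.64664584e-01,  2.08841509e-03],
       [ 8.71983021e-05,  2.18872393e-03, -9.99997601e-01]]), 'wrist_force': array([-1.09714708,  0.25749096,  0.2962562 ]), 'moment': array([ 0.02965312, -0.02501539,  0.01892521]), 'gripper_force': 0.0, 'gripper_width': 0.999398280143514}
scene [[480.8, 0.0, 329.0], [0.0, 480.8, 191.6], [0.0, 0.0, 1.0]] [[0.844, 0.536, 0.016, -0.521], [0.396, -0.604, -0.692, -0.065], [-0.361, 0.59, -0.722, 1.452], [0.0, 0.0, 0.0, 1.0]]
top [[384.2, 0.0, 326.1], [0.0, 384.2, 205.7], [0.0, 0.0, 1.0]] [[0.02, -1.0, 0.0, 0.121], [-0.992, -0.02, -0.128, 0.555], [0.128, 0.002, -0.992, 1.0], [0.0, 0.0, 0.0, 1.0]]
```

View pics/scene0.png

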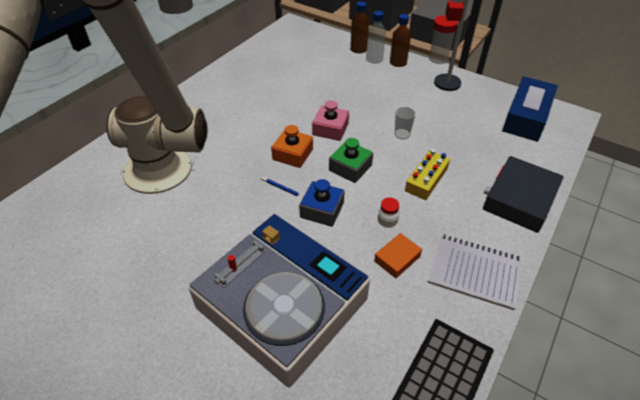

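View pics/top0.png

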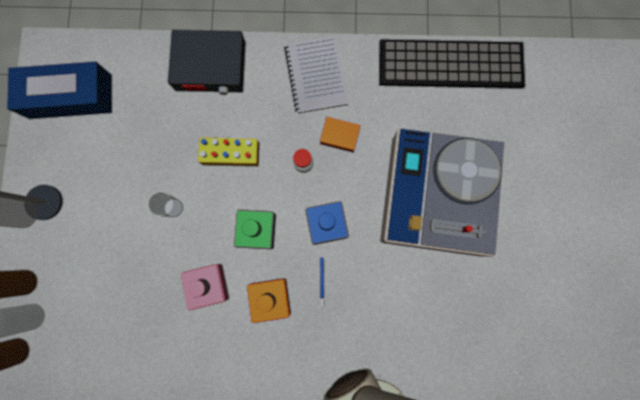

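The scene view shows the red post at about (232,260), the keeper at (271,234), and the green cap at (352,145). In the top view the post is at about (468,229), the keeper at (416,223), and the green cap at (251,228). I'll enlarge these areas.

```bash
python3 - <<'E'
import cv2,numpy as np
a=cv2.imread("pics/scene0.png");b=cv2.imread("pics/top0.png")
f=lambda i,x,y:cv2.resize(i[y:y+75,x:x+100],None,fx=4,fy=4,interpolation=cv2.INTER_CUBIC)
o=np.vstack([np.hstack([f(a,190,220),f(a,300,125)]),np.hstack([f(b,400,190),f(b,205,190)])])
cv2.imwrite("pics/crop.png",o)
E
```

```text
(no output)
```

View pics/crop.png

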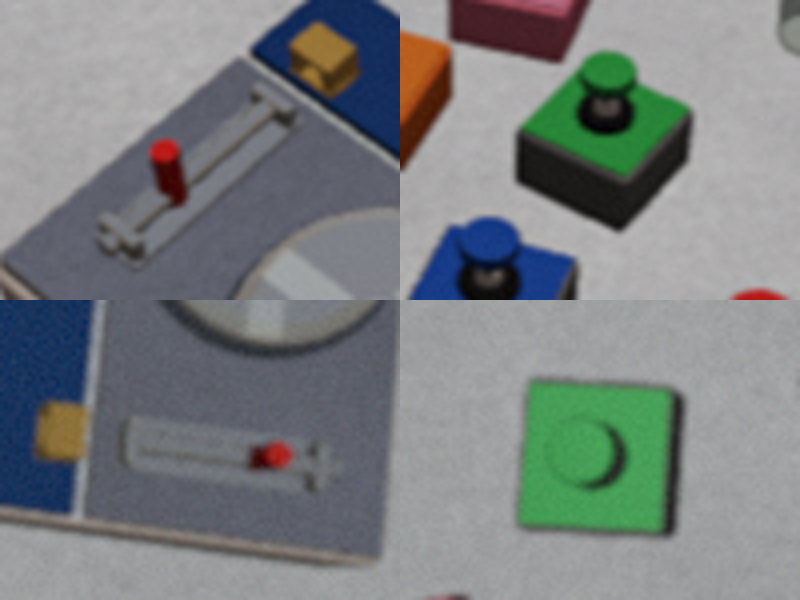

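The crop shows the post top at scene (231.0,257.2) and top (469.2,228.4). The green cap top is at scene (351.8,142.7) and top (250.5,227.7), and the keeper and both straps are clear.

```bash
cat >h.py <<'E'
from station import sense,optics
import cv2,numpy as np
def P(n):
    c=optics.get_calibration(n);return c["camera_matrix"]@c["camera_from_world"][:3]
def tri(a,b,pa,pb):
    X=cv2.triangulatePoints(pa,pb,np.array(a,float),np.array(b,float))[:,0];return X[:3]/X[3]
def tool(d):
    return sense()["ee_rot"].T@np.array(d)*10
E
python3 - <<'E'
from h import *
A,B=P("scene"),P("top")
f=lambda x,y,ox,oy:(x/4-.375+ox,y/4-.375+oy)
for n,s,t in[("post",(165,150),(278,155)),("keeper",(325,45),(60,131)),("nearstrap",(122,232),(318,167)),("farstrap",(274,103),(128,143)),("edge1",(5,262),(375,257)),("cap",None,None)]:
    if s: X=tri(f(*s,190,220),f(*t,400,190),A,B)
    else: X=tri(f(208,72,300,125),f(183,152,205,190),A,B)
    print(n,X.round(4))
def ray(n,px,z):
    c=optics.get_calibration(n);K=c["camera_matrix"];T=c["camera_from_world"]
    d=T[:3,:3].T@np.linalg.inv(K)@[*px,1];o=-T[:3,:3].T@T[:3,3];return o+d*(z-o[2])/d[2]
for n,p in [("e1",(0,508)),("e2",(380,555))]:print(n,ray("top",f(p[0],p[1]-300,400,190),.11).round(4))
for n,p in [("g",(530,380)),("g",(672,387)),("g",(664,533)),("g",(518,526))]:print(n,ray("top",f(p[0]-400,p[1]-300,205,190),.06).round(4))
c=optics.get_calibration("wrist");print(c["camera_from_world"].round(3))
E
```

```text
post [ 0.4908 -0.2039  0.1608]
keeper [ 0.5044 -0.0823  0.134 ]
nearstrap [ 0.4865 -0.2412  0.1257]
farstrap [ 0.4994 -0.1261  0.123 ]
edge1 [ 0.4337 -0.2823  0.1053]
cap [0.4862 0.3211 0.108 ]
e1 [ 0.4565 -0.0515  0.11  ]
e2 [ 0.4325 -0.2853  0.11  ]
g [0.5336 0.3658 0.06  ]
g [0.5308 0.2723 0.06  ]
g [0.4354 0.2738 0.06  ]
g [0.438  0.3688 0.06  ]
[[-0.263  0.965  0.001  0.624]
 [ 0.922  0.251  0.295 -0.037]
 [ 0.284  0.078 -0.956  0.39 ]
 [ 0.     0.     0.     1.   ]]
```

```bash
python3 -m pendant '[[[-0.25,0.18,0,0.045],[-0.5,0.36,0,0.09],[-0.75,0.54,0,0.14],[-1,0.72,0,0.187],[-1,0.72,0,0.187],[-1,0.72,0,0.187]]]' 0
python3 - <<'E'
from h import *
s=sense();p=s["tcp_pos"];print(p,s["ee_rot"].round(3).tolist(),tool(np.array([.491,-.204,.22])-p))
E
```

```text
time_s: 0.7
tcp_pos: [0.2426, -0.5067, 0.2225]
ee_rot: [[-0.995, 0.105, -0.0], [0.105, 0.995, 0.0], [0.0, 0.0, -1.0]]
wrist_force: [0.5, -0.7, 0.3]
gripper_width: 1.001
gripper_force: 0.0
[ 0.24257078 -0.50671787  0.22249256] [[-0.995, 0.105, -0.0], [0.105, 0.995, 0.0], [0.0, 0.0, -1.0]] [-2.15375277  3.27060817  0.0247223 ]
```

```bash
python3 -m pendant '[[[-0.2,0.33,0,0],[-0.45,0.66,0,0],[-0.7,1,0,0]]]' 0 >/dev/null
python3 -m pendant '[[[-0.2,0.33,0,0],[-0.45,0.66,0,0],[-0.7,1,0,0]]]' 0 >/dev/null
python3 -m pendant '[[[-0.2,0.3,0,0],[-0.45,0.6,0,0],[-0.7,0.9,0,0],[-0.7,0.9,0,0],[-0.7,0.9,0,0],[-0.7,0.9,0,0]]]' 0
python3 - <<'E'
from h import *
s=sense();p=s["tcp_pos"];print(tool(np.array([.491,-.204,.141])-p))
W=P("wrist");im=optics.capture("wrist")
cv2.imwrite("pics/w1.png",im[:,:,::-1])
w=lambda X:(lambda q:q[:2]/q[2])(W@[*X,1])
print(w([.4908,-.2039,.1608]));np.save("W1.npy",W)
E
```

```text
time_s: 1.9
tcp_pos: [0.4815, -0.2421, 0.2222]
ee_rot: [[-0.994, 0.108, -0.001], [0.108, 0.994, 0.0], [0.001, -0.0, -1.0]]
wrist_force: [-1.4, 0.2, 0.2]
gripper_width: 1.001
gripper_force: 0.0
[-0.05410829  0.38931157  0.81232773]
[366.82774861 219.18484457]
```

View pics/w1.png

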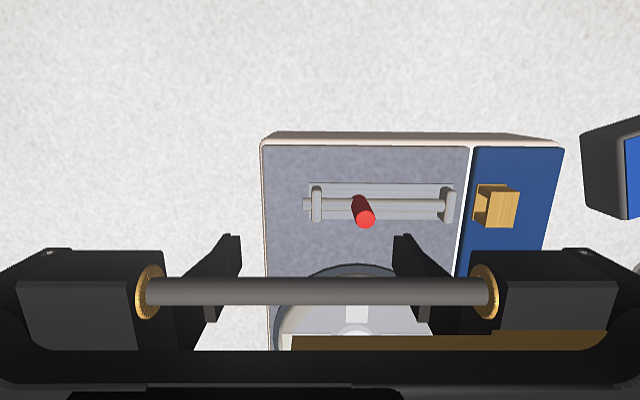

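The wrist view puts the post top at (365,218), against a predicted (367,219), so the measurement holds. The bolt line lies along the tool's y axis. Next I centre over the post, descend and pinch.

```bash
python3 -m pendant '[[[-0.05,0.2,0,0],[-0.05,0.39,0,0],[-0.05,0.39,0.3,0],[-0.05,0.39,0.55,0],[-0.05,0.39,0.8,0],[-0.05,0.39,0.8,0],[-0.05,0.39,0.8,0]]]' 0
python3 -m pendant '[[[0,0,0,0],[0,0,0,0],[0,0,0,0],[0,0,0,0],[0,0,0,0],[0,0,0,0],[0,0,0,0],[0,0,0,0]]]' 1
```

```text
time_s: 2.65
tcp_pos: [0.4911, -0.2039, 0.1431]
ee_rot: [[-0.994, 0.108, -0.0], [0.108, 0.994, -0.001], [0.0, -0.001, -1.0]]
wrist_force: [-0.2, -0.1, 0.8]
gripper_width: 1.0
gripper_force: 0.0
time_s: 3.45
tcp_pos: [0.4912, -0.2029, 0.1425]
ee_rot: [[-0.994, 0.107, -0.0], [0.107, 0.994, 0.0], [0.0, -0.0, -1.0]]
wrist_force: [-0.3, -0.5, -0.4]
gripper_width: 0.359
gripper_force: 0.0
```

```bash
python3 -m pendant '[[[0,0,0,0],[0,0,0,0],[0,0,0,0],[0,0,0,0],[0,0,0,0],[0,0,0,0],[0,0,0,0]]]' 1
```

```text
time_s: 4.15
tcp_pos: [0.4912, -0.203, 0.1425]
ee_rot: [[-0.994, 0.107, -0.0], [0.107, 0.994, -0.0], [0.0, -0.0, -1.0]]
wrist_force: [1.0, -2.5, -1.2]
gripper_width: 0.167
gripper_force: 30.0
```

```bash
python3 -m pendant '[[[0,0.08,0,0],[0,0.16,0,0],[0,0.24,0,0],[0,0.32,0,0],[0,0.4,0,0],[0,0.45,0,0],[0,0.45,0,0],[0,0.45,0,0]]]' 1
python3 -m pendant '[[[0,0.02,0,0],[0,0.04,0,0],[0,0.06,0,0],[0,0.06,0,0],[0,0.06,0,0]]]' 1
```

```text
time_s: 4.95
tcp_pos: [0.4965, -0.1577, 0.1425]
ee_rot: [[-0.994, 0.107, 0.001], [0.107, 0.994, 0.0], [-0.001, 0.0, -1.0]]
wrist_force: [1.9, -1.0, -2.5]
gripper_width: 0.171
gripper_force: 30.0
time_s: 5.45
tcp_pos: [0.4965, -0.1571, 0.1426]
ee_rot: [[-0.994, 0.107, -0.001], [0.107, 0.994, -0.007], [0.0, -0.008, -1.0]]
wrist_force: [4.3, -23.9, -7.6]
gripper_width: 0.172
gripper_force: 30.0
```

Travel stopped 46 mm on with 24 N pushing back, which looks like the end stop. I release, rise and check.

```bash
python3 -m pendant '[[[0,0,0,0],[0,0,0,0],[0,0,0,0],[0,0,0,0],[0,0,0,0],[0,0,0,0],[0,0,-0.4,0],[0,0,-0.8,0]]]' 0
python3 -m pendant '[[[-0.3,-0.1,0,0],[-0.6,-0.2,0,0],[-0.6,-0.2,0,0],[-0.6,-0.2,0,0],[-0.6,-0.2,0,0]]]' 0
python3 - <<'E'
from h import *
c=optics.capture("wrist")[:,:,::-1];W=P("wrist")
w=lambda X:((lambda q:q[:2]/q[2])(W@[*X,1])).round(1)
u=np.array([.107,.994,0]);p=np.array([.4908,-.2039,.1608])
for d in(0,.046,.05):print(d,w(p+u*d))
s=optics.capture("scene")[:,:,::-1]
cv2.imwrite("pics/chk.png",np.vstack([c[:,:][::1].copy()[0:300],cv2.resize(s[210:300,190:350],(640,280),interpolation=cv2.INTER_CUBIC)]))
A=P("scene")
for d in(0,.046,.05):
  q=A@[*(p+u*d),1];print(q[:2]/q[2])
E
```

```text
time_s: 6.25
tcp_pos: [0.4958, -0.1519, 0.2226]
ee_rot: [[-0.994, 0.107, -0.004], [0.107, 0.994, 0.0], [0.004, -0.0, -1.0]]
wrist_force: [1.6, -0.1, 0.5]
gripper_width: 0.814
gripper_force: 0.0
time_s: 6.75
tcp_pos: [0.5534, -0.1781, 0.2222]
ee_rot: [[-0.994, 0.107, -0.001], [0.107, 0.994, 0.0], [0.001, 0.0, -1.0]]
wrist_force: [-0.3, 0.0, -0.6]
gripper_width: 0.997
gripper_force: 0.0
0 [270.  133.2]
0.046 [335.2 133.2]
0.05 [340.9 133.2]
[230.14047803 257.07253236]
[245.44714536 243.9162733 ]
[246.74395536 242.80164998]
```

View pics/chk.png

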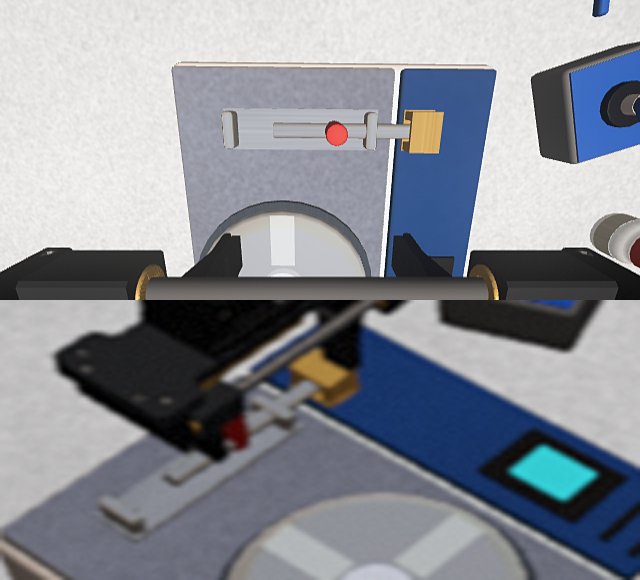

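The rod has entered the keeper. The post top is at (336,133), and the straps are at (231,129) and (371,131). I convert these to spinner y.

```bash
python3 - <<'E'
from h import *
c=optics.get_calibration("wrist");K=c["camera_matrix"];T=c["camera_from_world"]
def ray(px,z):
    d=T[:3,:3].T@np.linalg.inv(K)@[*px,1];o=-T[:3,:3].T@T[:3,3];return o+d*(z-o[2])/d[2]
u=np.array([.107,.994,0])
for n,px,z in(("near L",(223,129),.13),("near R",(235,129),.13),("far L",(366,131),.13),("far R",(377,131),.13),("post",(336.5,133),.16),("keepL",(411,131),.134),("keepR",(443,131),.134)):
    X=ray(px,z);print(n,X.round(4),round(float(X@u),4))
E
```

```text
near L [ 0.4859 -0.2456  0.13  ] -0.1921
near R [ 0.487  -0.2361  0.13  ] -0.1825
far L [ 0.4998 -0.132   0.13  ] -0.0777
far R [ 0.5007 -0.1233  0.13  ] -0.0689
post [ 0.4959 -0.1572  0.16  ] -0.1032
keepL [ 0.5032 -0.0973  0.134 ] -0.0429
keepR [ 0.5059 -0.0723  0.134 ] -0.0177
```

The post lies within about 1 mm of spinner y = 0 (by straps and keeper), so the bolt is home. I shut the fingers and travel high to the green pod.

```bash
python3 -m pendant '[[[0,0.25,0,0],[0,0.5,0,0],[0,0.75,0,0],[0,1,0,0]]]' 1 >/dev/null
python3 -m pendant '[[[0,0.25,0,0],[0,0.5,0,0],[0,0.75,0,0],[0,1,0,0]]]' 1 >/dev/null
python3 -m pendant '[[[0.05,0.25,0,0],[0.1,0.5,0,0],[0.15,0.75,0,0],[0.2,1,0,0]]]' 1 >/dev/null
python3 -m pendant '[[[0.1,0.25,0,0],[0.2,0.5,0,0],[0.3,0.75,0,0],[0.4,1,0,0]]]' 1 >/dev/null
python3 -m pendant '[[[0,0.25,0,0],[0,0.5,0,0],[0,0.75,0,0],[0,0.87,0,0],[0,0.87,0,0],[0,0.87,0,0],[0,0.87,0,0],[0,0.87,0,0]]]' 1
python3 - <<'E'
from h import *
s=sense();W=P("wrist");c=optics.capture("wrist")[:,:,::-1]
cv2.imwrite("pics/w2.png",c);q=W@[.4862,.3211,.108,1];print(q[:2]/q[2]);np.save("W2.npy",W)
print(tool(np.array([.4862,.3211,.120])-s["tcp_pos"]))
E
```

```text
time_s: 9.25
tcp_pos: [0.5467, 0.3111, 0.2228]
ee_rot: [[-0.994, 0.108, 0.0], [0.108, 0.994, 0.0], [-0.0, 0.0, -1.0]]
wrist_force: [0.2, 0.3, -0.3]
gripper_width: 0.005
gripper_force: 0.0
[319.89496094 125.38197795]
[0.61211213 0.03438415 1.02828479]
```

View pics/w2.png

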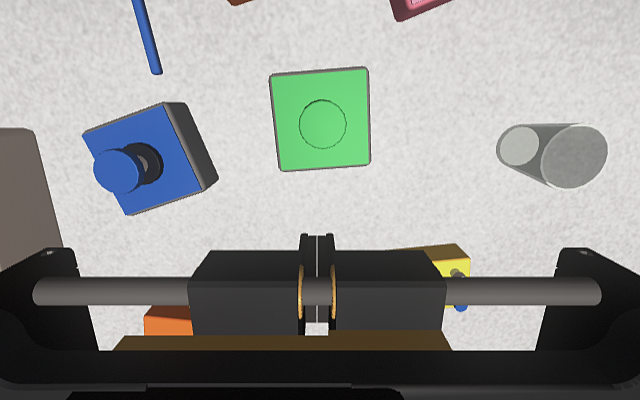

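The green cap is centred at (323,124), about 2 mm in +y from the prediction. I move over it to z ≈ 0.122.

```bash
python3 -m pendant '[[[0.3,0.03,0,0],[0.61,0.05,0,0],[0.61,0.05,0.3,0],[0.61,0.05,0.6,0],[0.61,0.05,0.9,0],[0.61,0.05,1,0],[0.61,0.05,1,0],[0.61,0.05,1,0]]]' 1
python3 -m pendant '[[[0,0,0.05,0],[0,0,0.1,0],[0,0,0.13,0],[0,0,0.13,0],[0,0,0.13,0],[0,0,0.13,0]]]' 1
```

```text
time_s: 10.1
tcp_pos: [0.4875, 0.324, 0.1239]
ee_rot: [[-0.994, 0.107, 0.002], [0.107, 0.994, 0.001], [-0.002, 0.001, -1.0]]
wrist_force: [-0.3, -0.3, 0.5]
gripper_width: 0.004
gripper_force: 0.0
time_s: 10.7
tcp_pos: [0.4867, 0.3237, 0.1097]
ee_rot: [[-0.994, 0.107, 0.0], [0.107, 0.994, 0.0], [-0.0, 0.0, -1.0]]
wrist_force: [0.6, -0.5, 0.2]
gripper_width: 0.003
gripper_force: 0.0
```

Now at z = 0.1097 with no contact. I press on in small steps.

```bash
python3 -m pendant '[[[0,0,0.02,0],[0,0,0.03,0],[0,0,0.03,0],[0,0,0.03,0]]]' 1
python3 -m pendant '[[[0,0,0.02,0],[0,0,0.04,0],[0,0,0.06,0],[0,0,0.06,0],[0,0,0.06,0]]]' 1
```

```text
time_s: 11.1
tcp_pos: [0.4869, 0.3239, 0.1072]
ee_rot: [[-0.994, 0.107, 0.001], [0.107, 0.994, 0.001], [-0.001, 0.001, -1.0]]
wrist_force: [0.1, -0.1, 4.2]
gripper_width: 0.006
gripper_force: 2.0
time_s: 11.6
tcp_pos: [0.4869, 0.3238, 0.1009]
ee_rot: [[-0.994, 0.107, 0.001], [0.107, 0.994, 0.0], [-0.001, 0.001, -1.0]]
wrist_force: [-0.9, 0.7, 6.1]
gripper_width: 0.01
gripper_force: 3.0
```

```bash
python3 -m pendant '[[[0,0,0.02,0],[0,0,0.04,0],[0,0,0.05,0],[0,0,0.05,0],[0,0,0.05,0],[0,0,0.05,0],[0,0,0.05,0]]]' 1
python3 - <<'E'
from h import *
c=optics.capture("scene")[:,:,::-1]
cv2.imwrite("pics/s2.png",cv2.resize(c[110:210,290:420],(780,600),interpolation=cv2.INTER_CUBIC))
E
```

```text
time_s: 12.3
tcp_pos: [0.4869, 0.3239, 0.0963]
ee_rot: [[-0.994, 0.107, 0.001], [0.107, 0.994, 0.001], [-0.001, 0.001, -1.0]]
wrist_force: [-2.1, -0.9, 7.7]
gripper_width: 0.008
gripper_force: 3.8
```

View pics/s2.png

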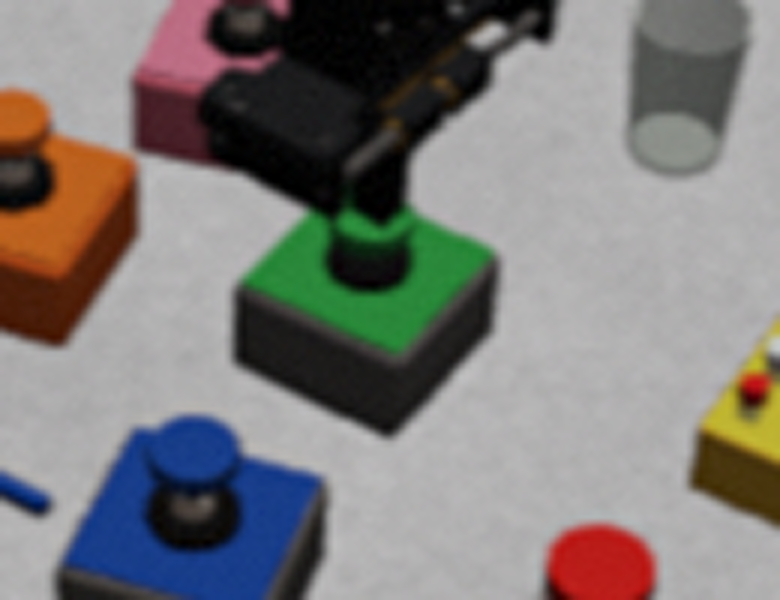

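The fingertips press the green cap (370,225), which now sits close over its collar. The force of 7.7 N and z of 0.096 fit about 12 mm of travel, and the blue plunger is up. I hold for over 4 s.

```bash
for i in 1 2 3 4 5 6; do python3 -m pendant '[[[0,0,0,0],[0,0,0,0],[0,0,0,0],[0,0,0,0],[0,0,0,0],[0,0,0,0],[0,0,0,0],[0,0,0,0]]]' 1 | grep -E "time|tcp|wrist"; done
python3 - <<'E'
from station import sense,r
s=sense();z,f=s["tcp_pos"][2],s["wrist_force"][2];print(s["time_s"],z,f)
if .094<z<.0985 and f>5: print(r.finish_job())
E
```

```text
time_s: 13.15
tcp_pos: [0.4869, 0.3239, 0.0964]
wrist_force: [-0.5, 0.0, 8.2]
time_s: 13.95
tcp_pos: [0.4869, 0.3239, 0.0964]
wrist_force: [-1.8, -0.6, 7.8]
time_s: 14.75
tcp_pos: [0.4869, 0.3239, 0.0964]
wrist_force: [-1.0, 0.2, 7.6]
time_s: 15.55
tcp_pos: [0.4869, 0.3239, 0.0964]
wrist_force: [-1.6, 0.0, 7.8]
time_s: 16.35
tcp_pos: [0.4869, 0.3239, 0.0963]
wrist_force: [-0.7, 0.9, 7.8]
time_s: 17.15
tcp_pos: [0.4869, 0.3239, 0.0963]
wrist_force: [-1.0, 0.3, 8.0]
17.15 0.09633590308165127 8.006119397717814
the job is handed in; nothing more can be done
None
```

I handed the job in at 17.2 s: the bolt measured within about 1 mm of fully home, and the green plunger had been held about 12 mm down at about 8 N for almost 5 s and was still held at hand-in; no verdict was shown.

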